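# Clear the sample lift, then hold its lever at the third click

### The arm

A 6-joint arm with a two-finger parallel gripper is mounted at the origin on a cart in front of the work surface, level with it; the furniture and walls round the work are solid. World frame = base frame: x ahead of the robot, y to its left, z up, the work surface at z = 0. Lengths are in m, angles in degrees, forces in N, time in s.
With the tool pointing down it reaches from about 0.35 to 0.875 m from the base axis. Payload 4.2 kg.
Tool frame: the origin (TCP) lies on the centre line of the jaws, within the pads' length; the fingertips stand 22 mm ahead of it and the grasp point (between the pads) lies 3 mm ahead of it (r.tcp_to_tips is the distance from the TCP to the fingertips, in m); z points along the fingers, y is the line along which they close (so a half turn about z gives the same grasp; the last joint's range is limited). The gripper opens to 87 mm and grips with 3 to 60 N. Pads are 19 mm wide; open, the fingers measure 117 mm over their backs; the gripper's body (75 mm by 190 mm) begins 51 mm behind the grasp point.
Start: joints at [-57.319, 22.042, 0.453, 0, -68.411, -14.817], TCP at [0.192, -0.595, 0.22] pointing down, gripper open.
Joint ranges: [-179.83, 179.83], [-69.29, 118.12], [-61.27, 80.66], [-181.25, 117.63], [-171.15, -9.14], [-177.46, 177.46]. Speed limits (degrees/s): [159.86, 159.86, 180, 180, 180, 180].

### API

Orientations are given as a 3x3 rotation matrix whose columns are the frame's x, y, z axes.
In Python, from station import r gives the robot as it stands.
- The arm moves only by the tool apply_moves, never from a script. Its argument "plan" is a list of rows, each an object with "grip": the opening, from 0 (shut) to 1 (fully open); "offset": the shift along the tool's x, y, z in cm, a list of three; "spin": the turn about the tool's z in rad. A call has 1 to 5 rows; each row is the pose to reach, as a shift and turn from the pose commanded when the call began, along the tool's axes at that moment; what a row does not reach only later rows make up. A row lasts 1/10 s, in which the tool goes at most 50 mm and 8.59 degrees, less where a joint would pass 70% of its speed; a pose out of reach is approached as far as the arm can. A call with a gripper value outside its range is refused whole. The fingers move at their own pace and stop on an object; the grip force is fixed at half the most. Time passes only in rows, so rows that repeat a pose let the fingers close. It gives the time, the measured TCP pose, the force, the opening and the grip force at its end, in the units of the state.
- r.sense(): the state, without advancing time (a new reading comes with each control period).
- r.capture(name): name is "scene" or "side" or "wrist"; returns a dict with "img" (420x560x3 uint8, blue, green, red), "depth" (420x560 float32, m along the optical axis (not along the pixel's ray), 0 where there is no reading), "mtx" (3x3 intrinsics, pixels), "R" (3x3) and "t" (3): a world point X has camera coordinates R X + t. Camera axes: x right, y down, z forward; pixel columns grow to the right and rows downward; lengths in m; the calibration is good to about 2 mm. A picture is of the moment at which its call begins.
- r.finish_job(): hands the job in; it is judged then, once.
The state is a dict: "time_s": time; "joints": joint angles; "joint_velocities": joint speeds; "effort": joint torques, N m; "tcp_pos": TCP position; "ee_rot": TCP orientation; "wrist_force": force on the tool from outside, world axes, zero at the start; "moment": the same for the moment, N m; "gripper_width": opening from 0.0 (shut) to 1.0 (fully open); "gripper_force": force on a finger pad.
Only numpy, scipy, OpenCV 4.12 (cv2) and the standard library are available. Lean on these libraries where they do the work, as an engineer would, in place of code of your own. Each camera call takes 0.05 s, during which the arm holds its last target. There are 200 camera calls.

### The job

Lift the steel pot by its handle off the sample lift and stand it upright on the cork coaster, wholly on the coaster, and let go of it. Then push the lift's red-handled lever clockwise (seen from above) from its rest through exactly three clicks, never as far as a fourth, and finish with the fingers still holding it at the third click, because the lever springs back if it is let go. Leave the lever alone until the pot is on the coaster, and do not disturb the other things on the table.

Things in the scene. Friction and masses are not known exactly. Their poses are not given: they have to be found in the camera images.
- pot: open steel pot, 0.28 kg, outside diameter 62 mm (66 mm at the rim), 70 mm high, with a fixed arched handle over the mouth. Origin: centre of its underside; z up; the handle bar runs along its y axis. At the start it stands on the lift's round plate.
- pot_handle (a point): middle of the pot's black handle bar, 102 mm above the pot's underside. The bar is 14 mm wide (along the pot's x), 48 mm long (along its y), 12 mm high, with 26 mm of air between it and the rim. Axes as the pot's.
- coaster: round cork coaster, diameter 100 mm, 6 mm thick, fixed to the table. Origin: centre of its underside on the table. Beware: a chair back (cream, its top 0.30 m above the table) stands between the robot and the table at the robot's front left, and behind it an open carton with flaps as high; swing the arm past them with its links high and upright.
- lift_stand: the sample lift: 96 mm square grey metal base 12 mm thick, fixed to the table, a column, a toothed click wheel with a spring pawl 62 mm high at the left far side, and a round steel plate of 90 mm diameter whose top is 106 mm above the table at rest. Origin: centre of the base's underside, on the column's upright axis; z up.
- lift_axis (a point): point on the lever's upright turning axis, 106 mm above the table (centre of the plate's top at rest).
- lift_lever: the lift's lever: a flat dark steel arm 60 to 68 mm above the table that carries, upright at its end, a round red plastic handle of 22 mm diameter from 68 to 152 mm above the table, its axis 120 mm from the lift's axis; grasp the handle from above or push it from the side. Origin: on the lift's axis at table height; the arm points along its -x, z up.
- grip_mid (a point): point on the axis of the red handle, 130 mm above the table, 22 mm below its top: where to grasp it.
- lever_turn (a joint): lever angle, rad: 0 at rest on its stop, growing clockwise from above to 0.94. Clicks every 0.2094 (25 mm of the handle's arc): third at 0.628, fourth at 0.838, ridges half way between. It always pushes back to rest, at the handle about 7 N on leaving a click, falling to about 2 N just before the next, where it jumps up again; let go, it springs back to 0. The plate rises 5 mm a click.
- bench_timer: bystander: small white bench timer, 56 x 62 x 18 mm, lying loose on the table; leave it alone. Origin: centre of its underside.
- vial_a: bystander: small upright cryovial with a blue cap, 13 mm diameter, 40 mm high, loose on the table; leave it alone. Origin: centre of its underside.
- weigh_boat_b: bystander: white plastic weigh boat, 77 x 96 x 20 mm, loose on the table; leave it alone. Origin: centre of its underside.
Things that resemble listed ones, but are neither listed nor needed, are in the scene too. Several things have the shape of the coaster; the one meant has the colours described above.

How it is judged (in metres and radians):
On the way, in this order (a step that is already met when the one before it is completed fails the run):
1. the pot stands upright on the coaster, let go, the lever still at rest (horizontal distance between pot and coaster below 0.022 m and height (world z) of pot below 0.01 m and angle between pot's own z axis and vertical below 0.1 rad and contact force between pot and the arm below 0.05 N and contact force between pot and the fingers below 0.05 N and linear speed of pot below 0.02 m/s and value of joint lever_turn below 0.1 rad), for 0.2 s.
2. the fingers hold the lever at the third click (value of joint lever_turn between 0.55 and 0.705 rad and contact force between the fingers and lift_lever above 0.4 N), for 0.3 s.
At the end, for the whole second after the job is handed in: The fingers hold the red handle (more than 0.4 N) with the lever steady at the third click (0.55 to 0.705 rad); the pot stands upright, still and untouched on the coaster, its centre within 22 mm of the coaster's centre (all of step 2 and velocity of joint lever_turn between -0.1 and 0.1 rad/s and horizontal distance between pot and coaster below 0.022 m and height (world z) of pot between 0.003 and 0.01 m and angle between pot's own z axis and vertical below 0.1 rad and linear speed of pot below 0.02 m/s and contact force between pot and the fingers below 0.05 N and contact force between pot and the arm below 0.05 N); the arm keeps its last pose, push and grip.
It fails at once if the lever is pushed over the ridge towards the fourth click (value of joint lever_turn above 0.75 rad).
It fails at once if the lever is worked before the pot is on the coaster (value of joint lever_turn above 0.12 rad and (horizontal distance between pot and coaster above 0.03 m or height (world z) of pot above 0.02 m)).
It fails at once if the timer, the vial or the weigh boat is pushed more than 20 mm (distance of any of bench_timer, vial_a, weigh_boat_b from where it was at the start of the episode above 0.02 m).
It also fails if it takes over 64 s, if anything falls off the work surface, if the arm or the gripper's body presses on something with over 40 N, if the wrist force passes 120 N, or if a joint passes its speed limit or range.

## Working session

There is one attempt and no reset: what is moved stays moved. The work goes in short steps, Python scripts to look and compute and a tool call to move; the robot and the scene stay as the last step left them, time stands still between calls to the robot, and variables do not carry over. Pictures are saved under pics/ and viewed, at most 10 in all, crops included, and the job is handed in when it is done.

Besides the shell and the picture viewer there is one more tool, called after "Request:" as name([rows], argument=value, ...), one row to a line, values as JSON. apply_moves: Moves the arm, as the interface text tells. Its arguments: {"type":"object","properties":{"plan":{"type":"array"}},"required":["plan"]}

```bash
mkdir -p pics; ls; python3 - <<'E'
from station import r
import cv2,numpy as np
for n in ("scene","side"):
    c=r.capture(n); cv2.imwrite(f"pics/{n}0.png",c["img"]); np.savez(f"{n}0.npz",**c)
    print(n,-c["R"].T@c["t"],c["R"][2])
s=r.sense();print(s["time_s"],s["tcp_pos"],s["ee_rot"],s["gripper_width"],r.tcp_to_tips)
E
```

```text
pics
scene [0.18642299 0.93378111 0.70827667] [ 0.38554776 -0.70490986 -0.59536125]
side [0.46718989 1.1525328  0.74430564] [ 0.05404157 -0.83443274 -0.54845375]
0.1 [ 0.19155708 -0.59434667  0.21906648] [[-9.51842722e-01 -3.06585903e-01 -7.18805171e-04]
 [-3.06586721e-01  9.51840968e-01  1.83126417e-03]
 [ 1.22748432e-04  1.96345159e-03 -9.99998065e-01]] 1.0024037790708793 0.022
```

View pics/scene0.png

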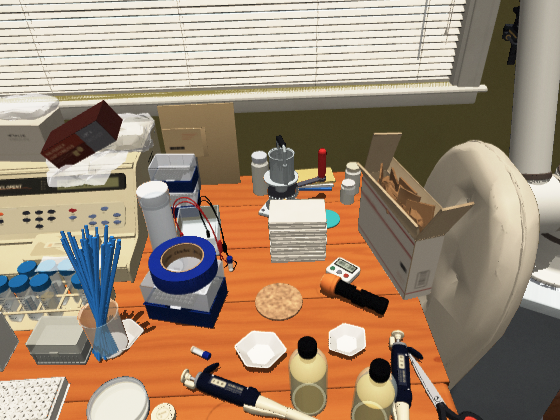

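View pics/side0.png

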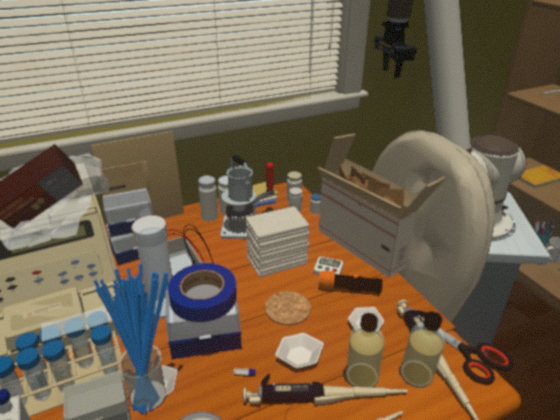

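Scene view: pot at (281,165) with its black handle at (281,142), red handle at (322,165). Coaster candidates are the cork disc (279,301), a teal disc (328,218) and a blue tape roll (184,260). For the lever there is only one red handle, (322,165), though the red box at (82,133) is also red. By the description I choose the cork disc, the pot on the plate and the red upright post.

```bash
cat > h.py <<'E'
import numpy as np,cv2
def world(c):
    h,w=c["depth"].shape; v,u=np.mgrid[:h,:w]
    K=c["mtx"]; d=c["depth"]
    P=np.stack([(u-K[0,2])/K[0,0]*d,(v-K[1,2])/K[1,1]*d,d],-1)-c["t"]
    P=P@c["R"]; P[d==0]=np.nan; return P
def circ(xy):
    A=np.c_[2*xy,np.ones(len(xy))]; s=np.linalg.lstsq(A,(xy**2).sum(1),rcond=None)[0]
    return s[:2],np.sqrt(s[2]+s[:2]@s[:2])
E
python3 - <<'E'
from h import *
for n in ("scene","side"):
    c=dict(np.load(n+"0.npz")); W=world(c); hsv=cv2.cvtColor(c["img"],cv2.COLOR_BGR2HSV)
    def box(u0,u1,v0,v1): 
        m=np.zeros(hsv.shape[:2],bool); m[v0:v1,u0:u1]=1; return m
    B={"scene":dict(red=(314,332,146,184),pot=(262,300,130,205),cork=(250,308,278,325)),
       "side":dict(red=(262,278,158,195),pot=(218,262,150,238),cork=(262,314,285,326))}[n]
    m=box(*B["red"])&((hsv[...,0]<8)|(hsv[...,0]>172))&(hsv[...,1]>150); p=W[m]
    print(n,"red",m.sum(),np.nanmedian(p,0),np.nanmin(p,0),np.nanmax(p,0))
    p=W[box(*B["cork"])]; p=p[(p[:,2]>.003)&(p[:,2]<.012)]
    print("cork",len(p),p.mean(0),np.percentile(p,[1,99],axis=0).round(4).tolist())
    m=box(*B["pot"]); p=W[m]
    for lo,hi in((.192,.225),(.165,.18),(.095,.112),(.112,.165)):
        q=p[(p[:,2]>lo)&(p[:,2]<hi)&(p[:,0]<.9)]
        print(lo,len(q),np.nanmedian(q,0).round(4),np.percentile(q,[2,98],axis=0).round(4).tolist() if len(q) else 0)
        if lo==.192: print(q[::max(1,len(q)//12)].round(3).tolist())
    print(c["mtx"][0,0])
s=np.load("scene0.npz")["img"]
a=cv2.resize(s[125:225,235:375],(800,571),interpolation=cv2.INTER_CUBIC)
cv2.imwrite("pics/crop0.png",a)
E
```

```text
scene red 226 [0.57251979 0.01870898 0.1185676 ] [0.56463958 0.00113534 0.07166879] [0.58449701 0.02491184 0.15483289]
cork 1511 [0.4997657  0.39946667 0.00706088] [[0.4499, 0.3385, 0.0031], [0.5588, 0.453, 0.0101]]
0.192 109 [0.6327 0.1251 0.213 ] [[0.6154, 0.0918, 0.193], [0.6623, 0.1405, 0.2164]]
[[0.655, 0.095, 0.216], [0.654, 0.106, 0.216], [0.646, 0.107, 0.215], [0.638, 0.112, 0.217], [0.667, 0.089, 0.194], [0.644, 0.12, 0.211], [0.631, 0.129, 0.216], [0.628, 0.125, 0.212], [0.623, 0.125, 0.211], [0.627, 0.133, 0.208], [0.619, 0.132, 0.204], [0.615, 0.14, 0.201], [0.616, 0.138, 0.192]]
0.165 239 [0.6396 0.1119 0.1727] [[0.6109, 0.0822, 0.1653], [0.672, 0.1432, 0.1785]]
0.095 286 [0.642  0.1288 0.1069] [[0.6041, 0.0546, 0.0972], [0.7251, 0.1514, 0.1108]]
0.112 731 [0.6267 0.1374 0.1336] [[0.5524, 0.0528, 0.1135], [0.7267, 0.2329, 0.1641]]
438.1934743257681
side red 174 [0.5749744  0.01923363 0.12188704] [ 0.56477583 -0.51043569 -0.11149691] [0.62839313 0.02680086 0.15628627]
cork 1379 [0.49945593 0.39744684 0.00718173] [[0.4483, 0.327, 0.0031], [0.5521, 0.4468, 0.0107]]
0.192 129 [0.6363 0.1217 0.2112] [[0.615, 0.0901, 0.1934], [0.6638, 0.1412, 0.2168]]
[[0.655, 0.097, 0.216], [0.66, 0.098, 0.211], [0.657, 0.102, 0.21], [0.659, 0.102, 0.207], [0.632, 0.118, 0.217], [0.636, 0.121, 0.215], [0.642, 0.12, 0.212], [0.647, 0.116, 0.207], [0.621, 0.124, 0.212], [0.639, 0.125, 0.206], [0.628, 0.131, 0.208], [0.622, 0.137, 0.205], [0.62, 0.141, 0.199]]
0.165 229 [0.642  0.1193 0.1723] [[0.6106, 0.0813, 0.1654], [0.6699, 0.1444, 0.1792]]
0.095 363 [0.6585 0.1308 0.1069] [[0.5863, 0.0062, 0.0974], [0.7112, 0.2756, 0.1111]]
0.112 786 [0.625  0.1404 0.1284] [[0.571, 0.0828, 0.1135], [0.667, 0.2924, 0.1642]]
477.17071186780777
```

View pics/crop0.png

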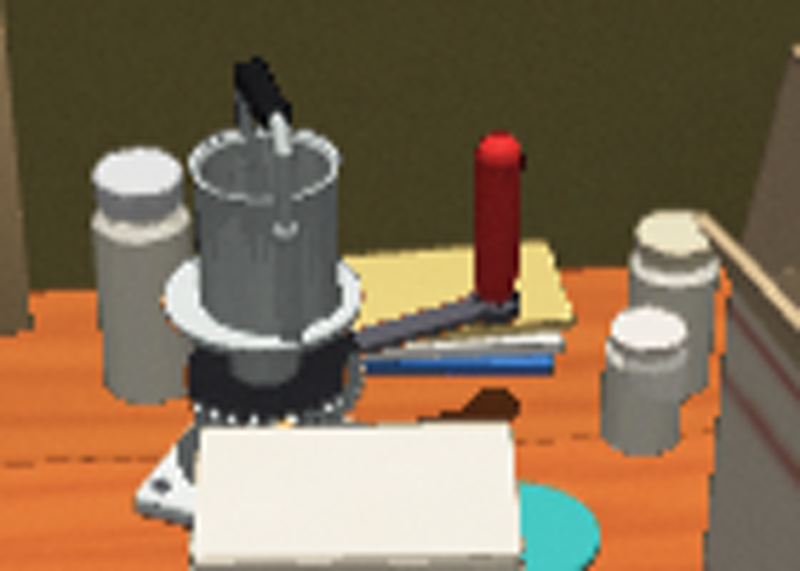

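Crop: the pot on the plate with its black bar oblique at (262,90), the arched handle over the mouth; red lever handle at (498,215), its arm running left to the hub. Choice confirmed; now precise poses and an obstacle map.

```bash
python3 - <<'E'
from h import *
C={n:dict(np.load(n+"0.npz")) for n in("scene","side")}
allP=[]
for n,c in C.items():
    W=world(c); img=c["img"].astype(int); hsv=cv2.cvtColor(c["img"],cv2.COLOR_BGR2HSV)
    P=W.reshape(-1,3); I=img.reshape(-1,3); allP.append(np.c_[P,I])
    m=(P[:,2]>.198)&(P[:,2]<.225)&(abs(P[:,0]-.64)<.05)&(abs(P[:,1]-.115)<.05)&(I.max(1)<70)
    q=P[m]; d=q[:,:2]-q[:,:2].mean(0); _,_,V=np.linalg.svd(d); pr=d@V[0]
    print(n,"bar",m.sum(),q.mean(0).round(4),np.degrees(np.arctan2(V[0,1],V[0,0])).round(1),pr.min(),pr.max(),"mid",q[:,:2].mean(0)+V[0]*(pr.min()+pr.max())/2)
    m=(abs(P[:,2]-.175)<.004)&(np.hypot(P[:,0]-.641,P[:,1]-.113)<.045); print("rim",m.sum(),circ(P[m][:,:2]))
    m=(abs(P[:,2]-.106)<.004)&(np.hypot(P[:,0]-.641,P[:,1]-.113)<.055); q=P[m][:,:2]; print("plate",q.min(0),q.max(0))
    m=(abs(P[:,2]-.006)<.005)&(np.hypot(P[:,0]-.5,P[:,1]-.4)<.06)
    H=hsv.reshape(-1,3)[m]; q=P[m][:,:2]; I2=I[m]; s=H[:,1]<170
    q=q[s]; (cx,rr)=cv2.minEnclosingCircle(q.astype(np.float32)); print("cork",s.sum(),q.mean(0),cx,rr,np.percentile(q,[1,99],axis=0))
A=np.vstack(allP); A=A[np.isfinite(A[:,0])]
x0,y0,g=.1,-.2,.002
M=np.zeros((400,400)); col=np.zeros((400,400,3),np.uint8)
A=A[np.argsort(A[:,2])]; A=A[(A[:,2]<.6)&(A[:,2]>-.05)]
i=((A[:,0]-x0)/g).astype(int); j=((A[:,1]-y0)/g).astype(int); k=(i>=0)&(i<400)&(j>=0)&(j<400)
M[i[k],j[k]]=A[k,2]; col[i[k],j[k]]=A[k,3:]
# image: up = +x, left = +y
hm=cv2.applyColorMap((np.clip(M/.32,0,1)*255).astype(np.uint8),cv2.COLORMAP_JET); hm[M==0]=0
out=np.hstack([hm[::-1,::-1],col[::-1,::-1]]); 
for t in range(0,400,50):
    for o in(0,400):
        cv2.putText(out,f"{x0+t*g:.1f}",(o,399-t),0,.35,(255,255,255)); cv2.putText(out,f"{y0+t*g:.1f}",(o+399-t-10,398),0,.35,(255,255,255))
cv2.imwrite("pics/map.png",out); np.save("map.npy",M)
E
```

```text
scene bar 70 [0.6407 0.1157 0.2139] 133.0 -0.02486695306022698 0.021163365928548776 mid [0.64191747 0.11432706]
rim 144 (array([0.64124829, 0.1131761 ]), np.float64(0.030710965273338383))
plate [0.60167186 0.0675776 ] [0.69146913 0.15234807]
cork 1412 [0.49937743 0.39996018] (0.5021432638168335, 0.3961053788661957) 0.0527670793235302 [[0.45323352 0.35039175]
 [0.54714457 0.44589097]]
side bar 83 [0.6434 0.1137 0.2127] 132.7 -0.030911209478156506 0.024360104315419524 mid [0.64557998 0.11125796]
rim 133 (array([0.64009471, 0.11334155]), np.float64(0.03079486921995648))
plate [0.6025471  0.08294991] [0.6896665  0.15531751]
cork 1222 [0.49980902 0.40082959] (0.501060426235199, 0.39547982811927795) 0.05423099920153618 [[0.45342212 0.35102848]
 [0.54625689 0.44654762]]
```

View pics/map.png

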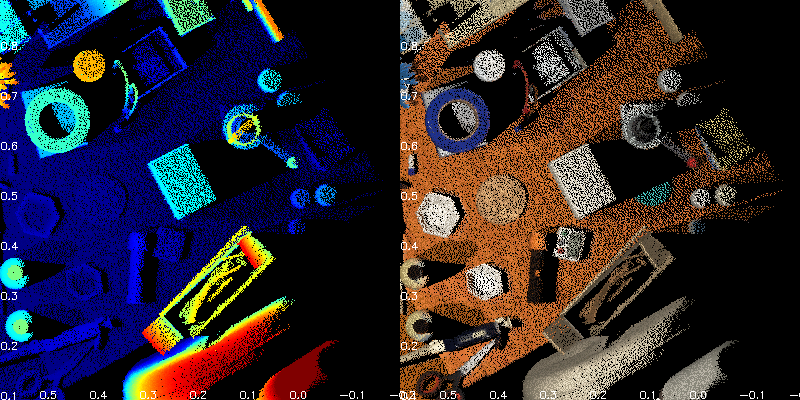

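The map agrees with the descriptions: pot (0.641, 0.113), cork coaster (0.50, 0.399), red handle about (0.577, 0.011), carton about x 0.22–0.43, y 0.08–0.32.

```bash
cat >> h.py <<'E'
def goto(s,x,y,z,yaw):
    R=np.array(s["ee_rot"]); o=R.T@(np.array([x,y,z])-s["tcp_pos"])*100
    cur=np.degrees(np.arctan2(R[1,1],R[0,1])); dy=(yaw-cur+180)%360-180
    print("t",round(s["time_s"],2),"tcp",np.round(s["tcp_pos"],4),"yaw",round(cur,1),"j",np.round(s["joints"],0),"F",np.round(s["wrist_force"],1),"g",round(s["gripper_width"],3),round(s["gripper_force"],1))
    print("offset",o.round(2),"spin",round(-np.radians(dy),3),"(world yaw %+.1f)"%dy)
E
python3 - <<'E'
from h import *; from station import r
A=[]
for n in("scene","side"):
    P=world(dict(np.load(n+"0.npz"))).reshape(-1,3); A.append(P)
A=np.vstack(A); A=A[np.isfinite(A[:,0])]
for x in np.arange(.1,.9,.1):
    q=A[(abs(A[:,0]-x)<.05)&(A[:,2]>.25)&(A[:,2]<.7)&(A[:,1]<.0)]; print(round(x,1),len(q),np.percentile(q[:,1],[1,50,99]).round(2) if len(q) else 0)
s=r.sense(); goto(s,.40,-.30,.30,168); goto(s,.641,.113,.30,223)
E
```

```text
0.1 1757 [-0.84 -0.03 -0.  ]
0.2 6398 [-0.74 -0.03 -0.  ]
0.3 3274 [-0.72 -0.67 -0.65]
0.4 3371 [-0.69 -0.65 -0.61]
0.5 3579 [-1.19 -0.59 -0.55]
0.6 3794 [-1.15 -0.53 -0.49]
0.7 4127 [-1.1  -0.47 -0.43]
0.8 4498 [-1.05 -0.42 -0.38]
t 0.1 tcp [ 0.1916 -0.5943  0.2191] yaw 107.9 j [-57.  22.   0.  -0. -68. -15.] F [-0.5 -0.2  0. ] g 1.002 0.0
offset [-28.86  21.64  -8.05] spin -1.05 (world yaw +60.1)
t 0.1 tcp [ 0.1916 -0.5943  0.2191] yaw 107.9 j [-57.  22.   0.  -0. -68. -15.] F [-0.5 -0.2  0. ] g 1.002 0.0
offset [-64.47  53.56  -8.  ] spin -2.01 (world yaw +115.1)
```

Request:
apply_moves([
  {"grip":1,"offset":[0,0,-5],"spin":0},
  {"grip":1,"offset":[-4,3,-8],"spin":-0.14},
  {"grip":1,"offset":[-8,6,-8],"spin":-0.28},
  {"grip":1,"offset":[-12,9,-8],"spin":-0.42},
  {"grip":1,"offset":[-16,12,-8],"spin":-0.56},
])

```text
time_s: 0.6
tcp_pos: [0.3036, -0.4358, 0.2999]
ee_rot: [[-0.64, -0.769, 0.0], [-0.769, 0.64, 0.0], [-0.0, -0.0, -1.0]]
wrist_force: [1.9, -0.9, 0.2]
gripper_width: 0.999
gripper_force: 0.0
```

```bash
python3 - <<'E'
from h import *; from station import r
goto(r.sense(),.641,.113,.30,223)
E
```

```text
t 0.6 tcp [ 0.3036 -0.4358  0.2999] yaw 140.2 j [-38.  10.  -5.  -0. -75.  -2.] F [ 1.9 -0.9  0.2] g 0.999 0.0
offset [-6.377e+01  9.170e+00  2.000e-02] spin -1.445 (world yaw +82.8)
```

Request:
apply_moves([
  {"grip":1,"offset":[-4.9,0.7,0],"spin":-0.14},
  {"grip":1,"offset":[-9.8,1.4,0],"spin":-0.28},
  {"grip":1,"offset":[-14.7,2.1,0],"spin":-0.42},
  {"grip":1,"offset":[-19.6,2.8,0],"spin":-0.56},
  {"grip":1,"offset":[-24.5,3.5,0],"spin":-0.7},
])

```text
time_s: 1.1
tcp_pos: [0.4343, -0.2254, 0.2999]
ee_rot: [[0.007, -1.0, -0.0], [-1.0, -0.007, 0.0], [-0.0, 0.0, -1.0]]
wrist_force: [1.5, -0.8, -1.0]
gripper_width: 0.999
gripper_force: 0.0
```

```bash
python3 - <<'E'
from h import *; from station import r
goto(r.sense(),.641,.113,.30,223)
E
```

```text
t 1.1 tcp [ 0.4343 -0.2254  0.2999] yaw -179.6 j [ -8.   6. -10.  -0. -74.   9.] F [ 1.5 -0.8 -1. ] g 0.999 0.0
offset [-3.37e+01 -2.09e+01 -1.00e-02] spin -0.744 (world yaw +42.6)
```

Request:
apply_moves([
  {"grip":1,"offset":[-4.2,-2.6,0],"spin":-0.14},
  {"grip":1,"offset":[-8.4,-5.2,0],"spin":-0.28},
  {"grip":1,"offset":[-12.6,-7.8,0],"spin":-0.42},
  {"grip":1,"offset":[-16.8,-10.4,0],"spin":-0.56},
  {"grip":1,"offset":[-21,-13,0],"spin":-0.7},
])

```text
time_s: 1.6
tcp_pos: [0.5641, -0.0153, 0.2998]
ee_rot: [[0.65, -0.76, -0.001], [-0.76, -0.65, -0.0], [-0.0, 0.001, -1.0]]
wrist_force: [1.5, -1.4, 0.5]
gripper_width: 1.0
gripper_force: 0.0
```

```bash
python3 - <<'E'
from h import *; from station import r
goto(r.sense(),.641,.113,.30,223)
E
```

```text
t 1.6 tcp [ 0.5641 -0.0153  0.2998] yaw -139.5 j [ 15.  14.  -0.  -0. -76.  26.] F [ 1.5 -1.4  0.5] g 1.0 0.0
offset [ -4.76 -14.18  -0.03] spin -0.043 (world yaw +2.5)
```

Request:
apply_moves([
  {"grip":1,"offset":[-1.6,-4.7,0],"spin":-0.02},
  {"grip":1,"offset":[-3.2,-9.4,0],"spin":-0.04},
  {"grip":1,"offset":[-4.8,-14.2,0],"spin":-0.04},
  {"grip":1,"offset":[-4.8,-14.2,0],"spin":-0.04},
])

```text
time_s: 2.0
tcp_pos: [0.6429, 0.1159, 0.2966]
ee_rot: [[0.678, -0.735, -0.003], [-0.735, -0.678, -0.0], [-0.002, 0.003, -1.0]]
wrist_force: [-0.8, -0.7, -1.3]
gripper_width: 0.998
gripper_force: 0.0
```

```bash
python3 - <<'E'
from h import *; from station import r
s=r.sense(); goto(s,.641,.113,.208,223)
c=r.capture("wrist"); cv2.imwrite("pics/w1.png",c["img"]); W=world(c); P=W.reshape(-1,3); I=c["img"].reshape(-1,3).astype(int)
near=(np.hypot(P[:,0]-.641,P[:,1]-.113)<.05)
m=near&(P[:,2]>.19)&(P[:,2]<.225)&(I.max(1)<80); q=P[m]; print(m.sum())
if m.sum()>20:
    (c0,wh,a)=cv2.minAreaRect((q[:,:2]*1000).astype(np.float32)); print("bar",q.mean(0),c0,wh,a, np.percentile(q[:,2],[2,50,98]))
m=near&(abs(P[:,2]-.175)<.004); print("rim",m.sum(),circ(P[m][:,:2]))
m=(np.hypot(P[:,0]-.577,P[:,1]-.011)<.03)&(P[:,2]>.06); print("red",m.sum(),P[m].mean(0) if m.sum() else 0, -c["R"].T@c["t"])
E
```

```text
t 2.0 tcp [0.6429 0.1159 0.2966] yaw -137.3 j [ 24.  23.  13.  -0. -80.  18.] F [-0.8 -0.7 -1.3] g 0.998 0.0
offset [0.1  0.32 8.86] spin -0.005 (world yaw +0.3)
1074
bar [0.64192786 0.11042561 0.21287596] (640.04052734375, 112.0576400756836) (13.76715087890625, 50.365909576416016) 42.54240417480469 [0.20992254 0.21300211 0.21476078]
rim 1016 (array([0.64131702, 0.11097128]), np.float64(0.030231577638486086))
red 1213 [0.58181365 0.01517563 0.11147519] [0.69309077 0.06031439 0.46064304]
```

View pics/w1.png

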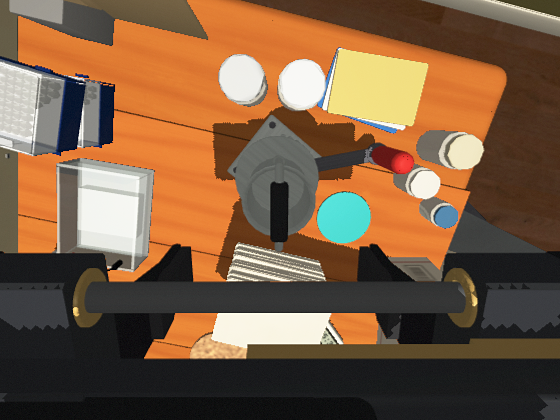

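Wrist view: bar at (279,212) aligned with the closing line's normal, jaws left and right of it; red handle (397,160).

Request:
apply_moves([
  {"grip":1,"offset":[0,0.15,3],"spin":0},
  {"grip":1,"offset":[0,0.15,6],"spin":0},
  {"grip":1,"offset":[0,0.15,8],"spin":0},
  {"grip":1,"offset":[0,0.15,9.1],"spin":0},
  {"grip":1,"offset":[0,0.15,9.1],"spin":0},
])

```text
time_s: 2.55
tcp_pos: [0.639, 0.1089, 0.2076]
ee_rot: [[0.674, -0.738, -0.003], [-0.738, -0.674, -0.001], [-0.001, 0.003, -1.0]]
wrist_force: [0.4, -0.2, 0.4]
gripper_width: 1.004
gripper_force: 0.0
```

```bash
python3 - <<'E'
from h import *; from station import r
s=r.sense(); goto(s,.640,.112,.209,222.6)
E
```

```text
t 2.55 tcp [0.639  0.1089 0.2076] yaw -137.6 j [ 24.  25.   3.  -0. -68.  18.] F [ 0.4 -0.2  0.4] g 1.004 0.0
offset [-0.16 -0.28 -0.14] spin -0.003 (world yaw +0.2)
```

Request:
apply_moves([
  {"grip":1,"offset":[-0.1,-0.25,0],"spin":0},
  {"grip":0.35,"offset":[-0.1,-0.25,0],"spin":0},
  {"grip":0.2,"offset":[-0.1,-0.25,0],"spin":0},
  {"grip":0,"offset":[-0.1,-0.25,0],"spin":0},
  {"grip":0,"offset":[-0.1,-0.25,0],"spin":0},
])

```text
time_s: 3.05
tcp_pos: [0.6414, 0.1125, 0.2095]
ee_rot: [[0.675, -0.738, 0.001], [-0.738, -0.675, 0.0], [0.0, -0.001, -1.0]]
wrist_force: [0.7, 0.4, 0.2]
gripper_width: 0.726
gripper_force: 0.0
```

Request:
apply_moves([
  {"grip":0,"offset":[0,0,0],"spin":0},
  {"grip":0,"offset":[0,0,0],"spin":0},
  {"grip":0,"offset":[0,0,0],"spin":0},
  {"grip":0,"offset":[0,0,0],"spin":0},
  {"grip":0,"offset":[0,0,0],"spin":0},
])

```text
time_s: 3.55
tcp_pos: [0.6413, 0.1124, 0.209]
ee_rot: [[0.675, -0.738, -0.0], [-0.738, -0.675, -0.0], [-0.0, 0.0, -1.0]]
wrist_force: [0.3, -0.1, 1.0]
gripper_width: 0.264
gripper_force: 0.0
```

Now it is closing slowly; I keep holding, then lift.

Request:
apply_moves([
  {"grip":0,"offset":[0,0,0],"spin":0},
  {"grip":0,"offset":[0,0,0],"spin":0},
  {"grip":0,"offset":[0,0,0],"spin":0},
  {"grip":0,"offset":[0,0,0],"spin":0},
  {"grip":0,"offset":[0,0,0],"spin":0},
])

```text
time_s: 4.05
tcp_pos: [0.6414, 0.1125, 0.2091]
ee_rot: [[0.675, -0.738, 0.0], [-0.738, -0.675, 0.0], [0.0, -0.0, -1.0]]
wrist_force: [0.6, 0.4, -0.2]
gripper_width: 0.149
gripper_force: 30.0
```

Request:
apply_moves([
  {"grip":0,"offset":[0,0,-1],"spin":0},
  {"grip":0,"offset":[0,0,-3],"spin":0},
  {"grip":0,"offset":[0,0,-5.5],"spin":0},
  {"grip":0,"offset":[0,0,-8],"spin":0},
  {"grip":0,"offset":[0,0,-9],"spin":0},
])

```text
time_s: 4.55
tcp_pos: [0.6419, 0.1124, 0.3019]
ee_rot: [[0.675, -0.738, 0.004], [-0.738, -0.675, 0.001], [0.002, -0.003, -1.0]]
wrist_force: [0.6, -0.1, -2.9]
gripper_width: 0.149
gripper_force: 30.0
```

```bash
python3 - <<'E'
from h import *; from station import r
s=r.sense(); goto(s,.4995,.399,.30,252)
E
```

```text
t 4.55 tcp [0.6419 0.1124 0.3019] yaw -137.5 j [ 24.  22.  13.   0. -80.  18.] F [ 0.6 -0.1 -2.9] g 0.149 30.0
offset [-30.76  -8.84   0.16] spin -0.516 (world yaw +29.5)
```

Request:
apply_moves([
  {"grip":0,"offset":[-1.9,-0.5,0],"spin":-0.03},
  {"grip":0,"offset":[-5,-1.4,0],"spin":-0.08},
  {"grip":0,"offset":[-9,-2.6,0],"spin":-0.15},
  {"grip":0,"offset":[-13,-3.7,0],"spin":-0.22},
  {"grip":0,"offset":[-17,-4.9,0],"spin":-0.29},
])

```text
time_s: 5.05
tcp_pos: [0.5611, 0.2717, 0.2979]
ee_rot: [[0.859, -0.512, -0.003], [-0.512, -0.859, -0.001], [-0.002, 0.002, -1.0]]
wrist_force: [-0.3, 0.1, -3.1]
gripper_width: 0.149
gripper_force: 30.0
```

```bash
python3 - <<'E'
from h import *; from station import r
s=r.sense(); goto(s,.4995,.399,.30,252)
E
```

```text
t 5.05 tcp [0.5611 0.2717 0.2979] yaw -120.8 j [ 41.  20.   8.  -0. -78.  19.] F [-0.3  0.1 -3.1] g 0.149 30.0
offset [-11.81  -7.77  -0.21] spin -0.223 (world yaw +12.8)
```

Request:
apply_moves([
  {"grip":0,"offset":[-3.4,-2.3,0],"spin":-0.06},
  {"grip":0,"offset":[-6.6,-4.4,0],"spin":-0.12},
  {"grip":0,"offset":[-9.5,-6.3,0],"spin":-0.18},
  {"grip":0,"offset":[-11.3,-7.4,0],"spin":-0.22},
  {"grip":0,"offset":[-11.8,-7.8,0],"spin":-0.22},
])

```text
time_s: 5.55
tcp_pos: [0.4996, 0.4003, 0.2975]
ee_rot: [[0.95, -0.311, -0.003], [-0.311, -0.95, -0.001], [-0.002, 0.002, -1.0]]
wrist_force: [0.4, -0.1, -3.0]
gripper_width: 0.149
gripper_force: 30.0
```

Request:
apply_moves([
  {"grip":0,"offset":[0,0,2],"spin":0},
  {"grip":0,"offset":[0,0,5],"spin":0},
  {"grip":0,"offset":[0,0,8.5],"spin":0},
  {"grip":0,"offset":[0,0,11],"spin":0},
  {"grip":0,"offset":[0,0,12],"spin":0},
])

```text
time_s: 6.05
tcp_pos: [0.5002, 0.3961, 0.175]
ee_rot: [[0.949, -0.316, -0.006], [-0.316, -0.949, -0.006], [-0.004, 0.007, -1.0]]
wrist_force: [-0.5, 0.3, -4.3]
gripper_width: 0.152
gripper_force: 30.0
```

```bash
python3 - <<'E'
from h import *; from station import r
s=r.sense(); goto(s,.4995,.399,.11,252)
T=s["tcp_pos"]
for n in("scene","side"):
    c=r.capture(n); cv2.imwrite(f"pics/p_{n}.png",c["img"]); P=world(c).reshape(-1,3); I=c["img"].reshape(-1,3).astype(int)
    near=np.hypot(P[:,0]-T[0],P[:,1]-T[1])<.06
    zb=T[2]-.105
    m=near&(I.max(1)-I.min(1)<25)&(P[:,2]<zb+.068)&(P[:,2]>zb+.004); q=P[m]; print(n,m.sum(),"minz",np.percentile(q[:,2],[0,2,98,100]))
    for z in (zb+.02,zb+.05): 
        k=q[abs(q[:,2]-z)<.01]; print(len(k),circ(k[:,:2]))
E
```

```text
t 6.05 tcp [0.5002 0.3961 0.175 ] yaw -108.4 j [ 53.  25.  -1.  -0. -64.  19.] F [-0.5  0.3 -4.3] g 0.152 30.0
offset [-0.13 -0.3   6.5 ] spin -0.008 (world yaw +0.4)
scene 1048 minz [0.07474398 0.07895945 0.13728105 0.13797028]
274 (array([0.4989725 , 0.39511119]), np.float64(0.0295495061535704))
394 (array([0.49866587, 0.39555869]), np.float64(0.029519072060355853))
side 999 minz [0.0741022  0.07928865 0.13709035 0.13792172]
213 (array([0.4993107 , 0.39702455]), np.float64(0.0295021158041868))
404 (array([0.49963218, 0.39732396]), np.float64(0.029450028282753043))
```

View pics/p_scene.png

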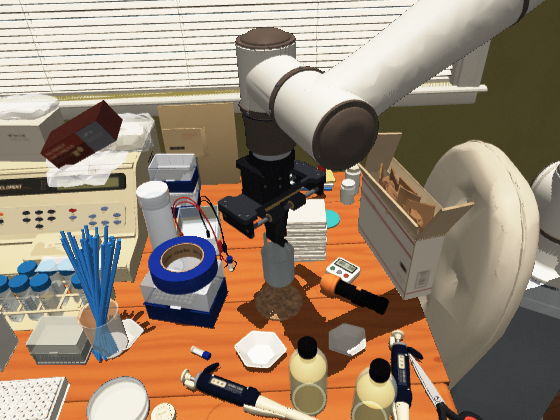

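Pot hangs upright over the cork coaster (279,300); nothing is near it.

Request:
apply_moves([
  {"grip":0,"offset":[0,0,2],"spin":0},
  {"grip":0,"offset":[0,0,4],"spin":0},
  {"grip":0,"offset":[0,0,5.5],"spin":0},
  {"grip":0,"offset":[0,0,6],"spin":0},
  {"grip":0,"offset":[0,0,6],"spin":0},
])

```text
time_s: 6.65
tcp_pos: [0.5021, 0.3987, 0.1199]
ee_rot: [[0.949, -0.314, 0.001], [-0.314, -0.949, 0.001], [0.001, -0.001, -1.0]]
wrist_force: [0.7, -0.6, -4.2]
gripper_width: 0.15
gripper_force: 30.0
```

Request:
apply_moves([
  {"grip":0,"offset":[0,0,0.2],"spin":0},
  {"grip":0,"offset":[0,0,0.2],"spin":0},
])

```text
time_s: 6.85
tcp_pos: [0.5021, 0.399, 0.1183]
ee_rot: [[0.949, -0.314, 0.002], [-0.314, -0.949, 0.002], [0.001, -0.002, -1.0]]
wrist_force: [-0.7, -0.2, -3.6]
gripper_width: 0.151
gripper_force: 30.0
```

Request:
apply_moves([
  {"grip":0,"offset":[-0.2,0,0.4],"spin":0},
  {"grip":0,"offset":[-0.2,0,0.7],"spin":0},
  {"grip":0,"offset":[-0.2,0,0.7],"spin":0},
  {"grip":0,"offset":[-0.2,0,0.8],"spin":0},
  {"grip":0,"offset":[-0.2,0,0.8],"spin":0},
])

```text
time_s: 7.35
tcp_pos: [0.4998, 0.3992, 0.1091]
ee_rot: [[0.949, -0.314, 0.0], [-0.314, -0.949, 0.0], [0.0, -0.0, -1.0]]
wrist_force: [0.2, 1.1, -2.9]
gripper_width: 0.15
gripper_force: 30.0
```

Request:
apply_moves([
  {"grip":0,"offset":[0,0,0.1],"spin":0},
  {"grip":0,"offset":[0,0,0.1],"spin":0},
])

```text
time_s: 7.55
tcp_pos: [0.5, 0.3994, 0.109]
ee_rot: [[0.949, -0.314, 0.001], [-0.314, -0.949, 0.001], [0.001, -0.001, -1.0]]
wrist_force: [-1.3, -1.2, 0.7]
gripper_width: 0.152
gripper_force: 30.0
```

Contact felt. Release.

Request:
apply_moves([
  {"grip":0.3,"offset":[0,0,0],"spin":0},
  {"grip":0.5,"offset":[0,0,0],"spin":0},
  {"grip":0.7,"offset":[0,0,0],"spin":0},
  {"grip":0.7,"offset":[0,0,0],"spin":0},
  {"grip":0.7,"offset":[0,0,0],"spin":0},
])

```text
time_s: 8.05
tcp_pos: [0.4997, 0.3991, 0.108]
ee_rot: [[0.949, -0.314, 0.0], [-0.314, -0.949, -0.0], [0.0, 0.0, -1.0]]
wrist_force: [-0.0, -0.1, -0.7]
gripper_width: 0.514
gripper_force: 0.0
```

Request:
apply_moves([
  {"grip":0.7,"offset":[0,0,-1],"spin":0},
  {"grip":0.7,"offset":[0,0,-4],"spin":0},
  {"grip":0.7,"offset":[0,0,-9],"spin":0},
  {"grip":0.7,"offset":[0,0,-14],"spin":0},
  {"grip":0.7,"offset":[0,0,-19],"spin":0},
])

```text
time_s: 8.55
tcp_pos: [0.4995, 0.3987, 0.3011]
ee_rot: [[0.949, -0.314, 0.001], [-0.314, -0.949, 0.001], [0.001, -0.001, -1.0]]
wrist_force: [1.0, 1.1, 0.5]
gripper_width: 0.701
gripper_force: 0.0
```

```bash
python3 - <<'E'
from h import *; from station import r
s=r.sense(); goto(s,.577,.011,.30,200)
out=[]
for n in("scene","side"):
    c=r.capture(n); out.append(c["img"][:,100:380] if n=="scene" else c["img"][:,120:400]); P=world(c).reshape(-1,3); I=c["img"].reshape(-1,3).astype(int); hsv=cv2.cvtColor(c["img"],cv2.COLOR_BGR2HSV).reshape(-1,3)
    near=np.hypot(P[:,0]-.5,P[:,1]-.399)<.05
    m=near&(abs(P[:,2]-.075)<.004); print(n,"rim",m.sum(),circ(P[m][:,:2]))
    m=near&(P[:,2]>.1)&(P[:,2]<.125)&(I.max(1)<70); print("bar",m.sum(),P[m].mean(0),np.percentile(P[m][:,2],98))
    m=(np.hypot(P[:,0]-.577,P[:,1]-.011)<.06)&((hsv[:,0]<8)|(hsv[:,0]>172))&(hsv[:,1]>150)&(P[:,2]>.075)&(P[:,2]<.145); q=P[m]
    d=q.mean(0)+c["R"].T@c["t"]; d=d[:2]/np.hypot(*d[:2]); print("red",m.sum(),np.median(q,0)[:2]+.009*d, circ(q[:,:2]))
cv2.imwrite("pics/after.png",np.hstack(out))
E
```

```text
t 8.55 tcp [0.4995 0.3987 0.3011] yaw -108.3 j [ 53.  21.  11.   0. -79.  19.] F [1.  1.1 0.5] g 0.701 0.0
offset [19.54 34.38  0.09] spin 0.902 (world yaw -51.7)
scene rim 179 (array([0.49913633, 0.3992316 ]), np.float64(0.030578648781468012))
bar 169 [0.49853138 0.40165233 0.11347195] 0.1171705276056216
red 175 [0.57603435 0.01054274] (array([0.57482609, 0.01378433]), np.float64(0.008188323505170585))
side rim 170 (array([0.49942966, 0.4004344 ]), np.float64(0.030457078916916562))
bar 131 [0.49881698 0.40389288 0.1130407 ] 0.11731681313997318
red 131 [0.57364071 0.01121819] (array([0.57390415, 0.01639381]), np.float64(0.006728752479157908))
```

View pics/after.png

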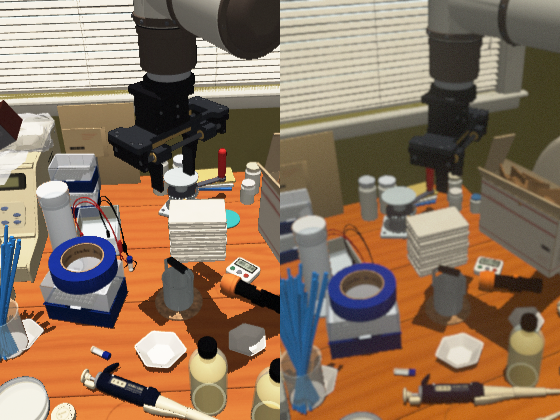

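Pot stands upright in the coaster's middle (left half, (178,290)), 0.5 mm off; bystanders unmoved. Now the lever: start heading 147.5° for the closing line, ending 111.5°.

```bash
python3 - <<'E'
from h import *; from station import r
M=np.load("map.npy"); x=.1+.002*np.arange(400); y=-.2+.002*np.arange(400)
X,Y=np.meshgrid(x,y,indexing="ij")
m=(X>.42)&(X<.55)&(Y>-.1)&(Y<.06)&(M>.02); 
for a,b in((.502,-.002),(.508,-.052),(.446,.002)): 
    k=m&(np.hypot(X-a,Y-b)<.03); print(a,b,k.sum(),np.percentile(M[k],98) if k.any() else 0, X[k].max(),Y[k].min(),Y[k].max())
k=(M>.15)&(X>.35)&(X<.55)&(Y>-.05)&(Y<.3); print("carton nearest to end:",min(zip(np.hypot(X[k]-.529,Y[k]-.069),X[k],Y[k],M[k])))
goto(r.sense(),.576,.0112,.30,147.5)
E
```

```text
0.502 -0.002 215 0.0670663812218188 0.524 -0.03 0.017999999999999988
0.508 -0.052 230 0.08920279434376782 0.53 -0.07400000000000001 -0.027999999999999997
0.446 0.002 94 0.05398550992057804 0.45999999999999996 -0.010000000000000009 0.021999999999999992
carton nearest to end: (np.float64(0.0908735385026906), np.float64(0.44600000000000006), np.float64(0.10599999999999998), np.float64(0.19895220052105744))
t 8.65 tcp [0.5026 0.401  0.3088] yaw -108.3 j [ 53.  21.  11.   0. -79.  19.] F [-0.3 -0.5  0.2] g 0.699 0.0
offset [19.19 34.72  0.5 ] spin 1.819 (world yaw -104.2)
```

Request:
apply_moves([
  {"grip":0.7,"offset":[2.0,3.4,0],"spin":0.14},
  {"grip":0.7,"offset":[4.2,7.4,0],"spin":0.28},
  {"grip":0.7,"offset":[6.2,11,0],"spin":0.42},
  {"grip":0.7,"offset":[8.4,14.8,0],"spin":0.56},
  {"grip":0.7,"offset":[10.4,18.4,0],"spin":0.7},
])

```text
time_s: 9.15
tcp_pos: [0.5406, 0.1899, 0.2988]
ee_rot: [[0.519, -0.855, 0.001], [-0.855, -0.519, 0.0], [0.0, -0.001, -1.0]]
wrist_force: [0.3, 0.3, 1.2]
gripper_width: 0.7
gripper_force: 0.0
```

```bash
python3 - <<'E'
from h import *; from station import r
goto(r.sense(),.576,.0112,.26,147.5)
E
```

```text
t 9.15 tcp [0.5406 0.1899 0.2988] yaw -148.7 j [ 36.  14.   1.   0. -76.  -4.] F [0.3 0.3 1.2] g 0.7 0.0
offset [17.11  6.25  3.88] spin 1.113 (world yaw -63.8)
```

Request:
apply_moves([
  {"grip":0.7,"offset":[3.5,1.3,0],"spin":0.14},
  {"grip":0.7,"offset":[7,2.6,0],"spin":0.28},
  {"grip":0.7,"offset":[10.5,3.9,0],"spin":0.42},
  {"grip":0.7,"offset":[14,5.2,0],"spin":0.56},
  {"grip":0.7,"offset":[17.1,6.3,0],"spin":0.7},
])

```text
time_s: 9.65
tcp_pos: [0.5765, 0.0112, 0.2989]
ee_rot: [[-0.155, -0.988, 0.001], [-0.988, 0.155, 0.0], [-0.0, -0.001, -1.0]]
wrist_force: [1.1, 0.2, -0.4]
gripper_width: 0.705
gripper_force: 0.0
```

Request:
apply_moves([
  {"grip":0.7,"offset":[0,0,0],"spin":0.14},
  {"grip":0.7,"offset":[0,0,0],"spin":0.28},
  {"grip":0.7,"offset":[0,0,0],"spin":0.41},
  {"grip":0.7,"offset":[0,0,0],"spin":0.41},
  {"grip":0.7,"offset":[0,0,0],"spin":0.41},
])

```text
time_s: 10.15
tcp_pos: [0.5764, 0.0131, 0.2984]
ee_rot: [[-0.528, -0.849, 0.001], [-0.849, 0.528, 0.0], [-0.0, -0.001, -1.0]]
wrist_force: [-0.1, -0.4, -0.6]
gripper_width: 0.704
gripper_force: 0.0
```

```bash
python3 - <<'E'
from h import *; from station import r
s=r.sense(); goto(s,.576,.0112,.24,147.5)
c=r.capture("wrist"); P=world(c).reshape(-1,3); hsv=cv2.cvtColor(c["img"],cv2.COLOR_BGR2HSV).reshape(-1,3); cv2.imwrite("pics/w2.png",c["img"])
red=((hsv[:,0]<8)|(hsv[:,0]>172))&(hsv[:,1]>150)&(np.hypot(P[:,0]-.576,P[:,1]-.011)<.05)
q=P[red]; print(red.sum(),np.percentile(q,[2,50,98],axis=0))
t=q[(q[:,2]>.143)]; print("top",len(t),t.mean(0),cv2.minEnclosingCircle(t[:,:2].astype(np.float32)))
b=q[(q[:,2]<.143)]; print(len(b),circ(b[:,:2]) if len(b)>10 else 0)
m=(np.hypot(P[:,0]-.641,P[:,1]-.113)<.06)&(abs(P[:,2]-.106)<.004); print("plate",m.sum(),cv2.minEnclosingCircle(P[m][:,:2].astype(np.float32)))
E
```

```text
t 10.15 tcp [0.5764 0.0131 0.2984] yaw 148.1 j [ 17.  15.   1.   0. -76. -49.] F [-0.1 -0.4 -0.6] g 0.704 0.0
offset [ 0.18 -0.06  5.84] spin 0.011 (world yaw -0.6)
573 [[ 0.56423844 -0.00081385  0.08367943]
 [ 0.57251472  0.00591772  0.14751822]
 [ 0.58348906  0.0191226   0.15248021]]
top 372 [0.57418734 0.00867586 0.15067528] ((0.5768966674804688, 0.010722189210355282), 0.03858906775712967)
201 (array([0.58343572, 0.02263339]), np.float64(0.024772831494528046))
plate 2000 ((0.6463659405708313, 0.10591801255941391), 0.045186180621385574)
```

View pics/w2.png

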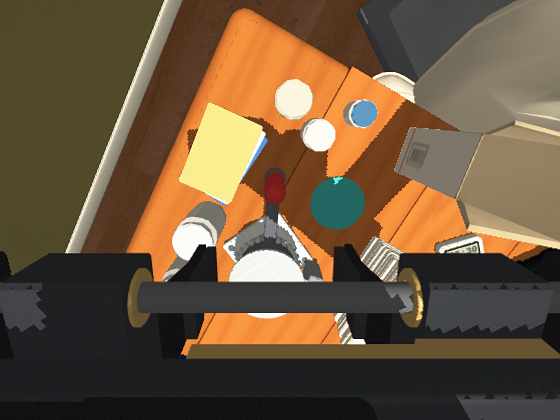

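The wrist view shows the red handle (275,188) centred between the jaws, the lever arm running to the plate (266,280). Descend and grasp.

Request:
apply_moves([
  {"grip":0.7,"offset":[0.2,0,4],"spin":0},
  {"grip":0.7,"offset":[0.2,0,8],"spin":0},
  {"grip":0.7,"offset":[0.2,0,12],"spin":0},
  {"grip":0.7,"offset":[0.2,0,15],"spin":0},
  {"grip":0.7,"offset":[0.2,0,16],"spin":0},
])

```text
time_s: 10.7
tcp_pos: [0.5732, 0.0111, 0.1346]
ee_rot: [[-0.529, -0.848, -0.007], [-0.848, 0.529, -0.001], [0.005, 0.005, -1.0]]
wrist_force: [0.3, 0.3, -0.1]
gripper_width: 0.701
gripper_force: 0.0
```

Request:
apply_moves([
  {"grip":0.5,"offset":[0,0,0],"spin":0},
  {"grip":0.4,"offset":[0,0,0],"spin":0},
  {"grip":0.3,"offset":[0,0,0],"spin":0},
  {"grip":0,"offset":[0,0,0],"spin":0},
  {"grip":0,"offset":[0,0,0],"spin":0},
])

```text
time_s: 11.2
tcp_pos: [0.5758, 0.0115, 0.1391]
ee_rot: [[-0.53, -0.848, 0.002], [-0.848, 0.53, 0.001], [-0.002, -0.001, -1.0]]
wrist_force: [0.8, -0.1, -0.2]
gripper_width: 0.329
gripper_force: 0.0
```

Request:
apply_moves([
  {"grip":0,"offset":[0,0,0],"spin":0},
  {"grip":0,"offset":[0,0,0],"spin":0},
  {"grip":0,"offset":[0,0,0],"spin":0},
])

```text
time_s: 11.5
tcp_pos: [0.5758, 0.0113, 0.1387]
ee_rot: [[-0.53, -0.848, 0.001], [-0.848, 0.53, -0.0], [-0.001, -0.001, -1.0]]
wrist_force: [0.0, -0.5, 1.4]
gripper_width: 0.223
gripper_force: 30.0
```

```bash
python3 - <<'E'
from h import *; from station import r
s=r.sense(); T=s["tcp_pos"][:2]; A=np.array([.641,.113]); v=T-A
b=np.degrees(np.arctan2(v[1],v[0])); print("radius",np.hypot(*v),"bearing",b)
R=s["ee_rot"]
for a in (.1,.21,.31,.42,.52,.628,.66):
    c,sn=np.cos(-a),np.sin(-a); X=A+np.array([[c,-sn],[sn,c]])@v
    print(a, (R.T@np.r_[X-T,0]*100).round(2), X.round(4))
goto(s,*T,.139,147.5)
E
```

```text
radius 0.12081951971300274 bearing -122.65091177144144
0.1 [-0.07  1.21 -0.  ] [0.566  0.0183]
0.21 [-0.29  2.52 -0.  ] [0.556  0.0271]
0.31 [-0.62  3.68 -0.  ] [0.5479 0.036 ]
0.42 [-1.1   4.91 -0.  ] [0.54   0.0467]
0.52 [-1.66  5.99 -0.01] [0.5339 0.0571]
0.628 [-2.38  7.07 -0.01] [0.5285 0.069 ]
0.66 [-2.62  7.38 -0.01] [0.5271 0.0726]
t 11.5 tcp [0.5758 0.0113 0.1387] yaw 148.0 j [ 17.  21. -13.   0. -55. -49.] F [ 0.  -0.5  1.4] g 0.223 30.0
offset [-0.   -0.   -0.03] spin 0.009 (world yaw -0.5)
```

Request:
apply_moves([
  {"grip":0,"offset":[0,0.6,0],"spin":0.05},
  {"grip":0,"offset":[-0.1,1.2,0],"spin":0.1},
  {"grip":0,"offset":[-0.15,1.85,0],"spin":0.155},
  {"grip":0,"offset":[-0.3,2.5,0],"spin":0.21},
  {"grip":0,"offset":[-0.3,2.5,0],"spin":0.21},
])

```text
time_s: 12.0
tcp_pos: [0.5574, 0.0281, 0.1387]
ee_rot: [[-0.695, -0.719, 0.005], [-0.719, 0.695, 0.001], [-0.004, -0.002, -1.0]]
wrist_force: [4.5, 1.6, -0.5]
gripper_width: 0.221
gripper_force: 30.0
```

```bash
cat > lev.py <<'E'
from h import *; from station import r
s=r.sense(); T=s["tcp_pos"][:2]; A=np.array([.641,.113]); v=T-A
b=np.degrees(np.arctan2(v[1],v[0])); th=np.radians(-122.65-b); print("radius",np.hypot(*v),"lever",th)
R=s["ee_rot"]; u=v/np.hypot(*v)
for a in (.31,.42,.52,.628,.65):
    p=np.radians(-122.65)-a; X=A+.1208*np.array([np.cos(p),np.sin(p)])
    print(a, (R.T@np.r_[X-T,0]*100).round(2), "spin",round(a-th,3))
goto(s,*T,.139,147.5-np.degrees(th))
E
python3 lev.py
```

```text
radius 0.11913168364008254 lever 0.2074533816200041
0.31 [ 0.09  1.24 -0.  ] spin 0.103
0.42 [-0.13  2.55 -0.01] spin 0.213
0.52 [-0.45  3.71 -0.01] spin 0.313
0.628 [-0.93  4.92 -0.01] spin 0.421
0.65 [-1.05  5.16 -0.01] spin 0.443
t 12.0 tcp [0.5574 0.0281 0.1387] yaw 136.0 j [ 20.  20. -16.   0. -54. -64.] F [ 4.5  1.6 -0.5] g 0.221 30.0
offset [-0.   -0.   -0.03] spin 0.007 (world yaw -0.4)
```

Request:
apply_moves([
  {"grip":0,"offset":[0,0.6,0],"spin":0.05},
  {"grip":0,"offset":[0.05,1.25,0],"spin":0.105},
  {"grip":0,"offset":[0,1.9,0],"spin":0.16},
  {"grip":0,"offset":[-0.15,2.55,0],"spin":0.21},
  {"grip":0,"offset":[-0.15,2.55,0],"spin":0.21},
])

```text
time_s: 12.5
tcp_pos: [0.5429, 0.0483, 0.1388]
ee_rot: [[-0.829, -0.56, 0.01], [-0.56, 0.829, 0.004], [-0.011, -0.003, -1.0]]
wrist_force: [10.3, 4.0, -5.4]
gripper_width: 0.222
gripper_force: 30.0
```

```bash
python3 lev.py
```

```text
radius 0.11753764014112751 lever 0.4182898785206298
0.31 [ 0.27 -1.3   0.  ] spin -0.108
0.42 [ 0.33  0.02 -0.  ] spin 0.002
0.52 [ 0.25  1.23 -0.01] spin 0.102
0.628 [ 0.03  2.52 -0.01] spin 0.21
0.65 [-0.03  2.77 -0.01] spin 0.232
t 12.5 tcp [0.5429 0.0483 0.1388] yaw 124.0 j [ 22.  18. -18.   0. -53. -78.] F [10.3  4.  -5.4] g 0.222 30.0
offset [-0.   -0.   -0.02] spin 0.009 (world yaw -0.5)
```

The side force shows the axis is really nearer (0.6467, 0.107); I refit and go on.

```bash
sed -i 's/\.641,\.113/.6467,.107/; s/-122.65/-126.5/g; s/\.1208/.1192/; s/(s,\*T/(s,*T/' lev.py; python3 lev.py
```

```text
radius 0.11927422300708357 lever 0.4194477892168697
0.31 [ 0.02 -1.3   0.  ] spin -0.109
0.42 [-0.01  0.01  0.  ] spin 0.001
0.52 [-0.16  1.19 -0.  ] spin 0.101
0.628 [-0.46  2.44 -0.  ] spin 0.209
0.65 [-0.54  2.69 -0.  ] spin 0.231
t 12.5 tcp [0.5429 0.0483 0.1388] yaw 124.0 j [ 22.  18. -18.   0. -53. -78.] F [10.3  4.  -5.4] g 0.222 30.0
offset [-0.   -0.   -0.02] spin 0.01 (world yaw -0.6)
```

Request:
apply_moves([
  {"grip":0,"offset":[-0.15,0.6,0],"spin":0.05},
  {"grip":0,"offset":[-0.35,1.2,0],"spin":0.1},
  {"grip":0,"offset":[-0.5,1.8,0],"spin":0.155},
  {"grip":0,"offset":[-0.65,2.45,0],"spin":0.21},
  {"grip":0,"offset":[-0.65,2.45,0],"spin":0.21},
])

```text
time_s: 13.0
tcp_pos: [0.533, 0.071, 0.1387]
ee_rot: [[-0.927, -0.374, 0.006], [-0.374, 0.927, 0.002], [-0.006, -0.001, -1.0]]
wrist_force: [6.7, -0.8, -2.9]
gripper_width: 0.225
gripper_force: 30.0
```

```bash
python3 lev.py
```

```text
radius 0.11925773677311523 lever 0.6270851078732861
0.31 [-0.31 -3.75  0.01] spin -0.317
0.42 [-0.07 -2.46  0.  ] spin -0.207
0.52 [ 0.02 -1.28  0.  ] spin -0.107
0.628 [-0.01  0.01  0.  ] spin 0.001
0.65 [-0.03  0.27 -0.  ] spin 0.023
t 13.0 tcp [0.533  0.071  0.1387] yaw 112.0 j [ 25.  18. -19.   0. -53. -93.] F [ 6.7 -0.8 -2.9] g 0.225 30.0
offset [-0.   -0.   -0.03] spin 0.007 (world yaw -0.4)
```

Lever is at about 0.627. Hold and check independently by camera (plate rise, pot, bystanders).

Request:
apply_moves([
  {"grip":0,"offset":[0,0,0],"spin":0},
  {"grip":0,"offset":[0,0,0],"spin":0},
  {"grip":0,"offset":[0,0,0],"spin":0},
  {"grip":0,"offset":[0,0,0],"spin":0},
  {"grip":0,"offset":[0,0,0],"spin":0},
])

```text
time_s: 13.5
tcp_pos: [0.5331, 0.0707, 0.1387]
ee_rot: [[-0.927, -0.375, 0.006], [-0.375, 0.927, 0.002], [-0.006, -0.001, -1.0]]
wrist_force: [7.1, 0.4, -1.5]
gripper_width: 0.222
gripper_force: 30.0
```

```bash
python3 lev.py | grep -v "^0"; python3 - <<'E'
from h import *; from station import r
out=[]
for n in("scene","side"):
    c=r.capture(n); P=world(c).reshape(-1,3); out.append(c["img"][:,150:430])
    I=c["img"].reshape(-1,3).astype(int)
    m=(np.hypot(P[:,0]-.6467,P[:,1]-.107)<.035)&(P[:,2]>.09)&(P[:,2]<.14)&(I.min(1)>100); print(n,"plate z",m.sum(),np.median(P[m][:,2]))
    m=(np.hypot(P[:,0]-.5,P[:,1]-.399)<.05)&(abs(P[:,2]-.075)<.004); print("rim",circ(P[m][:,:2]))
cv2.imwrite("pics/end.png",np.hstack(out))
E
```

```text
radius 0.11921433867136119 lever 0.6246024624871401
t 13.5 tcp [0.5331 0.0707 0.1387] yaw 112.0 j [ 25.  18. -19.   0. -53. -93.] F [ 7.1  0.4 -1.5] g 0.222 30.0
offset [-0.   -0.   -0.03] spin 0.005 (world yaw -0.3)
scene plate z 317 0.12227653054975018
rim (array([0.49919821, 0.3992362 ]), np.float64(0.030643242620544756))
side plate z 294 0.12251921956710271
rim (array([0.49923309, 0.40043678]), np.float64(0.03023384798626054))
```

View pics/end.png

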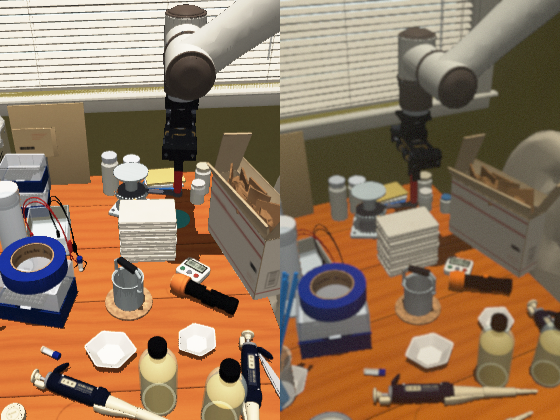

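The pot stands centred on the coaster (128,290), the plate has risen to about 0.122 m (three clicks would be 0.121 m), the fingers hold the red handle (178,180), and the other things stand where they were. I hand in.

```bash
python3 -c "
from station import r
print(r.finish_job())"
```

```text
the job is handed in; nothing more can be done
None
```

The pot stands upright and released on the cork coaster, about 1 mm off centre, and the fingers hold the red lever at the third click (about 0.625 rad); the job is handed in, but no verdict came back.

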